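# Line up the breakfast topping canisters by height

### The arm

A 6-joint arm with a two-finger parallel gripper is mounted at the origin on the work surface. World frame = base frame: x ahead of the robot, y to its left, z up, the work surface at z = 0. Lengths are in m, angles in rad, forces in N, time in s.
With the tool pointing down it reaches from about 0.375 to 0.9 m from the base axis. Payload 3.1 kg.
Tool frame: the origin (TCP) lies on the centre line of the jaws, within the pads' length; the fingertips stand 8 mm ahead of it and the grasp point (between the pads) lies 11 mm behind it; z points along the fingers, y is the line along which they close (so a half turn about z gives the same grasp; the last joint's range is limited). The gripper opens to 85 mm and grips with 20 to 120 N. Pads are 22 mm wide; open, the fingers measure 114 mm over their backs; the gripper's body (76 mm by 85 mm) begins 54 mm behind the grasp point. The pads swing forward as they close: fully open they stand 13 mm farther back than shut.
Start: joints at [0.967, 0.527, 1.433, -0, 1.181, -0.178], TCP at [0.258, 0.569, 0.239] pointing down, gripper open.
Joint ranges: [-3.08, 3.08], [-0.75, 2.2], [0.22, 2.44], [-1.43, 4.57], [0, 2.65], [-2.85, 2.85]. Speed limits (rad/s): [2.79, 2.79, 3.14, 3.14, 3.14, 3.14].

### API

Orientations are given as a unit quaternion [x, y, z, w].
In Python, from station import * gives the robot as it stands.
- The arm moves only by the tool play_rows, never from a script. Its argument "rows" is a list of rows, each a list of 3 entries, a list of its own where there are three numbers: the turn, a rotation vector about the tool's x, y, z in degrees, then the shift along the tool's x, y, z in mm, then the closure, from 0 (fully open) to 1 (shut). In form: [[[ax, ay, az], [dx, dy, dz], jaw], ...]. A call has 1 to 12 rows; each row shifts and turns the commanded pose from where the row before left it, along the tool's axes as they then stand; what a row does not reach is not made up. A row lasts 1/12 s, in which the tool goes at most 41.7 mm and 7.16 degrees, less where a joint would pass 70% of its speed; a pose out of reach is approached as far as the arm can. A call with a gripper value outside its range is refused whole. The fingers move at their own pace and stop on an object; "grip_force" is the grip in N (left out, the last holds). Time passes only in rows, so rows that do not move let the fingers close. It gives the time, the measured TCP pose, the force, the opening and the grip force at its end, in the units of the state.
- sense(): the state, without advancing time (a new reading comes with each control period).
- snapshot(name): name is "side" or "top"; returns (picture, depth): 420x560x3 uint8, red, green, blue; 420x560 float32, m along the optical axis (not along the pixel's ray), 0 where there is no reading.
- get_calibration(name): a dict with "vfov" (degrees; the focal length in pixels is half the picture's height over the tangent of half this angle, whatever the lens; pixels are square), "cx", "cy" (the principal point, pixels), "xyz" and "attitude" of the camera in the world. Camera axes: x right, y down, z forward; pixel columns grow to the right and rows downward; lengths in m; the calibration is good to about 2 mm. A picture is of the moment at which its call begins. get_calibration takes no time and is no camera call.
- sign_off(): hands the job in; it is judged then, once.
The state is a dict: "t": time; "q": joint angles; "qd": joint speeds; "tau": joint torques, N m; "tcp_pos": TCP position; "tool_rot": TCP orientation; "force": force on the tool from outside, world axes, zero at the start; "ft_torque": the same for the moment, N m; "finger_gap": opening from 0.0 (shut) to 1.0 (fully open); "gripper_force": force on a finger pad.
Only numpy, scipy, OpenCV 4.12 (cv2) and the standard library are available. Lean on these libraries where they do the work, as an engineer would, in place of code of your own. Each camera call takes 0.05 s, during which the arm holds its last target. There are 200 camera calls.

### The job

Guests pick up a bowl first and then walk along the serving board, so line the four stoneware topping canisters up on it by height, one standing upright and wholly on each slate coaster: the shortest next to the stack of bowls, rising step by step to the tallest at the spoon tray's end. Keep the canisters upright and set them down rather than dropping or knocking them. Leave the stack of bowls and the little condiment tray where they stand.

Things in the scene. Friction and masses are not known exactly. Their poses are not given: they have to be found in the camera images.
- canister_yellow: mustard-yellow glazed stoneware canister, the shortest of the set of four: a straight upright cylinder 56 mm in diameter and 76 mm tall over all, closed by an inset wooden lid (47 mm in diameter, the top 8 mm of the height, fixed); 0.15 to 0.5 kg. Origin at the centre of its underside, z up its axis. It starts upright on the table.
- canister_green: sage-green glazed stoneware canister, the second shortest of the set of four: a straight upright cylinder 56 mm in diameter and 100 mm tall over all, closed by an inset wooden lid (47 mm in diameter, the top 8 mm of the height, fixed); 0.15 to 0.5 kg. Origin at the centre of its underside, z up its axis. It starts upright on the table.
- canister_blue: dark blue glazed stoneware canister, the second tallest of the set of four: a straight upright cylinder 56 mm in diameter and 124 mm tall over all, closed by an inset wooden lid (47 mm in diameter, the top 8 mm of the height, fixed); 0.15 to 0.5 kg. Origin at the centre of its underside, z up its axis. It starts upright on the table.
- canister_red: brick-red glazed stoneware canister, the tallest of the set of four: a straight upright cylinder 56 mm in diameter and 148 mm tall over all, closed by an inset wooden lid (47 mm in diameter, the top 8 mm of the height, fixed); 0.15 to 0.5 kg. Origin at the centre of its underside, z up its axis. It starts upright on the table.
- coaster_a: round dark slate coaster, 86 mm in diameter and 5 mm thick, fixed on the serving board, one of four alike in a straight row with their centres 95 mm apart; which of the four names lies where in the row differs from start to start. Origin at the centre of its underside, which is on the 18 mm thick reddish wooden serving board (112 x 400 mm), so its top is 5 mm above the origin and 23 mm above the table; the row runs along the coaster's own y axis, across the robot's front.
- coaster_b: round dark slate coaster, 86 mm in diameter and 5 mm thick, fixed on the serving board, one of four alike in a straight row with their centres 95 mm apart; which of the four names lies where in the row differs from start to start. Origin at the centre of its underside, which is on the 18 mm thick reddish wooden serving board (112 x 400 mm), so its top is 5 mm above the origin and 23 mm above the table; the row runs along the coaster's own y axis, across the robot's front.
- coaster_c: round dark slate coaster, 86 mm in diameter and 5 mm thick, fixed on the serving board, one of four alike in a straight row with their centres 95 mm apart; which of the four names lies where in the row differs from start to start. Origin at the centre of its underside, which is on the 18 mm thick reddish wooden serving board (112 x 400 mm), so its top is 5 mm above the origin and 23 mm above the table; the row runs along the coaster's own y axis, across the robot's front.
- coaster_d: round dark slate coaster, 86 mm in diameter and 5 mm thick, fixed on the serving board, one of four alike in a straight row with their centres 95 mm apart; which of the four names lies where in the row differs from start to start. Origin at the centre of its underside, which is on the 18 mm thick reddish wooden serving board (112 x 400 mm), so its top is 5 mm above the origin and 23 mm above the table; the row runs along the coaster's own y axis, across the robot's front.
- bowls: stack of five white cereal bowls, 120 mm in diameter, 100 mm tall, 1.5 kg, standing on the table just past one end of the serving board, about 135 mm from the centre of the nearest coaster; it may be at either end. A low tray of spoons (175 x 92 x 35 mm) stands in the same way past the other end. Not to be moved. Origin at the centre of its underside.
- condiment_tray: round dark wooden tray, 110 mm in diameter, carrying a steel cream jug, an amber honey jar and a white sugar pot, all fixed to it: 70 mm tall over all, 0.9 kg. It stands loose in the same row of places as the canisters, in front of the serving board, any two of these standing about 180 mm apart left to right, and is not to be moved. Origin at the centre of its underside.

How it is judged:
By the outcome, as a careful person would: the job done as asked, in the order asked, and still so for the second after the job is handed in, with the robot touching nothing.
It also fails if it takes over 104 s, if anything falls off the work surface, if the arm or the gripper's body presses on something with over 40 N, if the wrist force passes 120 N, or if a joint passes its speed limit or range.

## Working session

There is one attempt and no reset: what is moved stays moved. The work goes in short steps, Python scripts to look and compute and a tool call to move; the robot and the scene stay as the last step left them, time stands still between calls to the robot, and variables do not carry over. Pictures are saved under pics/ and viewed, at most 14 in all, crops included, and the job is handed in when it is done.

Besides the shell and the picture viewer there is one more tool, called by a JSON object that holds its "op" and its "data", one argument or row to a line. play_rows: Moves the arm, as the interface text tells. Its arguments: {"type":"object","properties":{"rows":{"type":"array","items":{"type":"array"}},"grip_force":{"type":"number"}},"required":["rows"]}

```bash
mkdir -p pics; cat > h.py <<'E'
from station import *
import numpy as np, cv2
from scipy.spatial.transform import Rotation as R
def cam(name):
    p,d=snapshot(name); c=get_calibration(name)
    return p,d,c
def world(d,c):
    h,w=d.shape; f=h/2/np.tan(np.radians(c["vfov"])/2)
    v,u=np.mgrid[:h,:w]
    P=np.stack([(u-c["cx"])/f*d,(v-c["cy"])/f*d,d],-1)
    a=np.array(c["attitude"])
    M=R.from_quat(a).as_matrix() if a.size==4 else a.reshape(3,3)
    return P@M.T+np.array(c["xyz"])
E
python3 - <<'E'
from h import *
for n in("top","side"):
    p,d,c=cam(n); print(n,c); cv2.imwrite(f"pics/{n}0.png",p[...,::-1]); np.savez(f"{n}0.npz",p=p,d=d)
s=sense(); print(s)
E
```

```text
top {'vfov': 46.96878347508361, 'cx': 277.3722091548253, 'cy': 204.2073398093676, 'xyz': array([ 0.48220422, -0.00673856,  1.15129903]), 'attitude': array([-0.70135754,  0.71223369, -0.00907762,  0.02717317])}
side {'vfov': 48.10246957959164, 'cx': 282.16274447056264, 'cy': 213.18756249631429, 'xyz': array([ 0.12510738, -0.67786257,  0.93273026]), 'attitude': array([ 0.89862238, -0.26255095,  0.09840054, -0.33743466])}
{'t': 0.1, 'q': array([ 9.66532441e-01,  5.28394451e-01,  1.43376534e+00,  2.43298663e-06,
        1.18140923e+00, -1.78503432e-01]), 'qd': array([ 0.00175304, -0.00230117, -0.00139018,  0.00173511,  0.00038321,
        0.00041589]), 'tau': array([-1.00763125e-03, -4.43305171e+01, -1.78585678e+01, -2.46439167e-04,
        3.86791697e-03, -2.27881650e-06]), 'tcp_pos': array([0.25774667, 0.56869137, 0.23842121]), 'tool_rot': array([ 2.11276332e-01,  9.77425872e-01, -9.13030491e-04, -3.78000293e-04]), 'force': array([ 0.13895579,  0.13795789, -0.94302688]), 'ft_torque': array([-0.02828778,  0.0506088 , -0.03668589]), 'gripper_force': 0.0, 'finger_gap': 1.000959049733802}
```

View pics/top0.png

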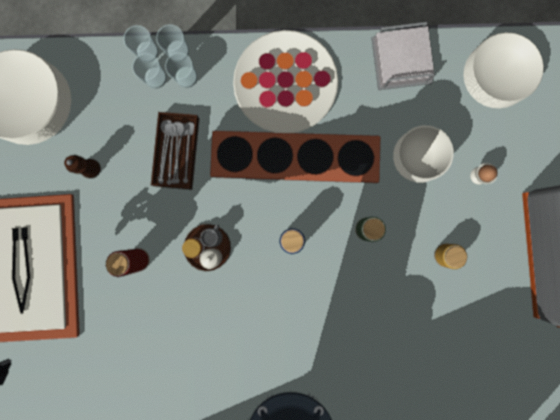

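View pics/side0.png

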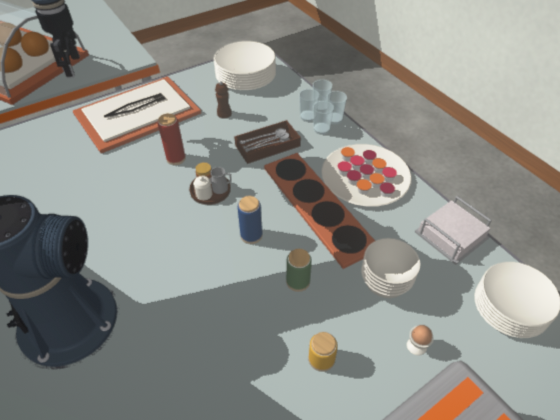

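The bowls are at the right end (423,153), which is −y, and the spoons are at the left. From left to right, the front row is red (119,263), tray (207,247), blue (291,240), green (372,229) and yellow (451,256). The coasters are at columns 235, 275, 315 and 355, row ~156.

```bash
python3 - <<'E'
from h import *
H=dict(red=.148,blue=.124,green=.1,yellow=.076)
S=dict(top=dict(red=(119,263),blue=(291,240),green=(372,229),yellow=(451,256)),
 side=dict(red=(170,121),blue=(249,206),green=(299,259),yellow=(322,345)))
for n in("top","side"):
    z=np.load(n+"0.npz"); p,d=z["p"],z["d"]; c=get_calibration(n); W=world(d,c)
    vv,uu=np.mgrid[:420,:560]
    print(n,"table",np.median(W[330,200:300,2]) if n=="top" else np.median(W[250,120:180,2]))
    for k,h in H.items():
        u,v=S[n][k]; near=np.hypot(uu-u,vv-v)<22
        m=near&(abs(W[...,2]-h)<.008)&(d>0); q=W[m]
        (x,y),r=cv2.minEnclosingCircle(q[:,:2].astype(np.float32))
        # colour-based lid/body all points
        print(k,m.sum(),np.median(q,0).round(4),"mean",q.mean(0).round(4),"enc",round(x,4),round(y,4),round(r,4),"bb",q[:,:2].min(0).round(3),q[:,:2].max(0).round(3))
    if n=="top":
        g=p.sum(2)
        for u,v in((235,154),(275,155),(315,156),(355,157)):
            m=(np.hypot(uu-u,vv-v)<22)&(g<75)&(d>0); q=W[m]
            (x,y),r=cv2.minEnclosingCircle(q[:,:2].astype(np.float32)); print("coaster",m.sum(),q.mean(0).round(4),x,y,r)
        for k,(u,v),zlo in(("bowls",(423,153),.085),("tray",(207,247),.008)):
            m=(np.hypot(uu-u,vv-v)<40)&(W[...,2]>zlo)&(d>0); q=W[m]
            (x,y),r=cv2.minEnclosingCircle(q[:,:2].astype(np.float32)); print(k,m.sum(),q.max(0),x,y,r)
        m=(abs(uu-300)<90)&(abs(vv-157)<60)&(abs(W[...,2]-.020)<.008)&(d>0); print(cv2.minAreaRect(W[m][:,:2].astype(np.float32)))
E
```

```text
top table 0.00020526047347801946
red 441 [0.4146 0.3546 0.1477] mean [0.4146 0.3547 0.1472] enc 0.4144 0.3557 0.0266 bb [0.389 0.33 ] [0.439 0.378]
blue 428 [ 0.4564 -0.0106  0.1233] mean [ 0.456  -0.0104  0.1228] enc 0.4565 -0.0102 0.0265 bb [ 0.431 -0.036] [0.482 0.015]
green 409 [ 0.4793 -0.1878  0.0991] mean [ 0.4791 -0.1873  0.0988] enc 0.4793 -0.1876 0.0264 bb [ 0.453 -0.213] [ 0.505 -0.161]
yellow 406 [ 0.4155 -0.3683  0.0754] mean [ 0.4161 -0.3687  0.075 ] enc 0.4158 -0.3692 0.0263 bb [ 0.393 -0.394] [ 0.441 -0.344]
coaster 923 [0.6615 0.1213 0.0229] 0.6618947982788086 0.1217016950249672 0.0415741465985775
coaster 919 [0.6565 0.0268 0.0229] 0.6567558646202087 0.0277655478566885 0.04112035781145096
coaster 916 [ 0.6522 -0.0678  0.0227] 0.6518915891647339 -0.06803683936595917 0.04081188514828682
coaster 845 [ 0.6501 -0.1625  0.0227] 0.6464221477508545 -0.16292434930801392 0.04123479500412941
bowls 791 [ 0.7025836  -0.24400426  0.10476269] 0.6436135768890381 -0.30347082018852234 0.060409173369407654
tray 1336 [0.49678121 0.2440527  0.07646737] 0.4445008933544159 0.1896275281906128 0.05880505591630936
((0.696437656879425, -0.022998839616775513), (0.39991703629493713, 0.19882243871688843), 87.24113464355469)
side table -0.0005853837094801917
red 180 [0.4151 0.3503 0.1461] mean [0.4147 0.3505 0.1458] enc 0.416 0.3533 0.0267 bb [0.39  0.327] [0.439 0.38 ]
blue 269 [ 0.4555 -0.0153  0.1226] mean [ 0.4555 -0.015   0.1222] enc 0.4569 -0.014 0.0261 bb [ 0.432 -0.039] [0.479 0.012]
green 347 [ 0.4777 -0.1927  0.0989] mean [ 0.4779 -0.1919  0.0983] enc 0.4782 -0.1905 0.0258 bb [ 0.455 -0.214] [ 0.502 -0.167]
yellow 467 [ 0.4151 -0.3744  0.075 ] mean [ 0.415  -0.3739  0.0746] enc 0.4157 -0.3737 0.026 bb [ 0.391 -0.398] [ 0.439 -0.349]
```

{"op": "play_rows", "data": {
  "rows": [
    [[0, 0, 6.9], [0, 0, 0], 0],
    [[0, 0, 6.9], [0, 0, 0], 0],
    [[0, 0, 6.9], [0, 0, 0], 0],
    [[0, 0, 6.9], [0, 0, 0], 0],
    [[0, 0, 6.9], [0, 0, 0], 0],
    [[0, 0, 6.9], [0, 0, 0], 0],
    [[0, 0, 6.9], [0, 0, 0], 0],
    [[0, 0, 6.9], [0, 0, 0], 0],
    [[0, 0, 6.9], [0, 0, 0], 0],
    [[0, 0, 6.5], [0, 0, 0], 0],
    [[0, 0, 0], [0, 0, 0], 0],
    [[0, 0, 0], [0, 0, 0], 0]
  ],
  "grip_force": 50
}}

```text
t: 1.1
tcp_pos: [0.258, 0.5689, 0.2389]
tool_rot: [0.724, 0.689, -0.0, 0.0]
force: [-0.8, 0.1, 0.5]
finger_gap: 1.001
gripper_force: 0.0
```

```bash
cat >> h.py <<'E'
def go(*ts):
    s=sense(); M=R.from_quat(s["tool_rot"]); p=np.array(s["tcp_pos"])
    y=M.as_matrix()[:,1]; z=M.as_matrix()[:,2]
    print("t",round(s["t"],2),"p",p.round(4),"head",np.degrees(np.arctan2(y[1],y[0])).round(2),"z",z.round(3),"F",s["force"].round(1),"gap",round(s["finger_gap"],3),"gf",s["gripper_force"])
    for t in ts:
        t=np.array(t); print("to",t,(M.inv().apply(t-p)*1000).round(1)); p=t
E
python3 -c "
from h import *
go((.4145,.355,.238),(.4145,.355,.103))"
```

```text
t 1.1 p [0.258  0.5689 0.2389] head -2.83 z [-0.001 -0.001 -1.   ] F [-0.8  0.1  0.5] gap 1.001 gf 0.0
to [0.4145 0.355  0.238 ] [-206.   166.9    1. ]
to [0.4145 0.355  0.103 ] [1.00e-01 1.00e-01 1.35e+02]
```

{"op": "play_rows", "data": {
  "rows": [
    [[0, 0, 0], [-12, 10, 0], 0],
    [[0, 0, 0], [-26, 21, 0], 0],
    [[0, 0, 0], [-26, 21, 0], 0],
    [[0, 0, 0], [-26, 21, 0], 0],
    [[0, 0, 0], [-26, 21, 0], 0],
    [[0, 0, 0], [-26, 21, 0], 0],
    [[0, 0, 0], [-26, 21, 0], 0],
    [[0, 0, 0], [-26, 21, 0], 0],
    [[0, 0, 0], [-12, 10, 0], 0],
    [[0, 0, 0], [0, 0, 20], 0],
    [[0, 0, 0], [0, 0, 20], 0],
    [[0, 0, 0], [0, 0, 0], 0]
  ]
}}

```text
t: 2.1
tcp_pos: [0.4125, 0.352, 0.1963]
tool_rot: [0.725, 0.688, -0.004, -0.001]
force: [-1.2, -0.1, -0.6]
finger_gap: 1.001
gripper_force: 0.0
```

```bash
python3 -c "
from h import *
go((.4145,.355,.198),(.4145,.355,.103))
p,d,c=cam('top'); cv2.imwrite('pics/t1.png',cv2.resize(p[180:320,20:220,::-1],None,fx=3,fy=3))"
```

```text
t 2.1 p [0.4125 0.352  0.1963] head -3.0 z [-0.006 -0.004 -1.   ] F [-1.2 -0.1 -0.6] gap 1.001 gf 0.0
to [0.4145 0.355  0.198 ] [ 3.1  1.8 -1.7]
to [0.4145 0.355  0.103 ] [ 0.4  0.6 95. ]
```

View pics/t1.png

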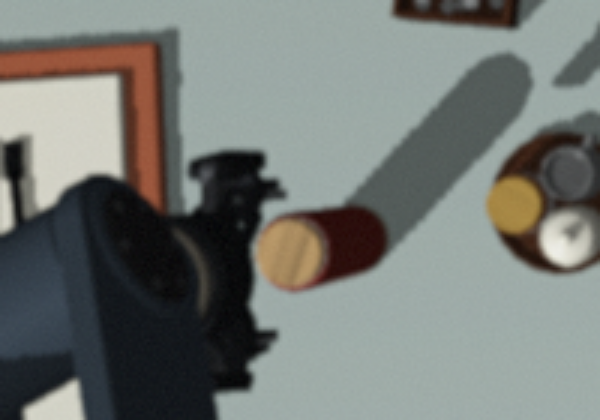

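The crop shows the gripper left of the red lid (295,250 in the crop). That is consistent with parallax, and I'll check it with depth.

```bash
python3 -c "
from h import *
p,d,c=cam('top');W=world(d,c)
vv,uu=np.mgrid[:420,:560]
m=(uu>75)&(uu<120)&(vv>225)&(vv<315)&(W[...,2]>.17)&(W[...,2]<.235)&(d>0)
q=W[m]; print(m.sum(),q.min(0),q.max(0),q.mean(0))
go((.4145,.355,.198),(.4145,.355,.103))"
```

```text
78 [0.35550585 0.33736999 0.20795309] [0.46792661 0.35554093 0.23490039] [0.41242543 0.34336885 0.22057727]
t 2.2 p [0.4139 0.3538 0.199 ] head -2.96 z [-0.002 -0.001 -1.   ] F [0.6 1.  0.6] gap 1.001 gf 0.0
to [0.4145 0.355  0.198 ] [1.2 0.5 1. ]
to [0.4145 0.355  0.103 ] [ 0.1  0.1 95. ]
```

{"op": "play_rows", "data": {
  "rows": [
    [[0, 0, 0], [0, 0, 10], 0],
    [[0, 0, 0], [0, 0, 20], 0],
    [[0, 0, 0], [0, 0, 20], 0],
    [[0, 0, 0], [0, 0, 20], 0],
    [[0, 0, 0], [0, 0, 15], 0],
    [[0, 0, 0], [0, 0, 10], 0],
    [[0, 0, 0], [0, 0, 0], 0],
    [[0, 0, 0], [0, 0, 0], 1],
    [[0, 0, 0], [0, 0, 0], 1],
    [[0, 0, 0], [0, 0, 0], 1],
    [[0, 0, 0], [0, 0, 0], 1],
    [[0, 0, 0], [0, 0, 0], 1]
  ]
}}

```text
t: 3.2
tcp_pos: [0.4151, 0.3553, 0.1057]
tool_rot: [0.725, 0.688, 0.002, 0.0]
force: [-0.1, -0.6, 5.7]
finger_gap: 0.642
gripper_force: 52.9
```

```bash
python3 -c "
from h import *
go()"
```

```text
t 3.2 p [0.4151 0.3553 0.1057] head -2.99 z [ 0.003  0.002 -1.   ] F [-0.1 -0.6  5.7] gap 0.642 gf 52.89266288280487
```

{"op": "play_rows", "data": {
  "rows": [
    [[0, 0, 0], [0, 0, -5], 1],
    [[0, 0, 0], [0, 0, -10], 1],
    [[0, 0, 0], [0, 0, -20], 1],
    [[0, 0, 0], [0, 0, -20], 1],
    [[0, 0, 0], [0, 0, -20], 1],
    [[0, 0, 0], [0, 0, -15], 1],
    [[0, 0, 0], [-10, 12, -10], 1],
    [[0, 0, 0], [-20, 23, 0], 1],
    [[0, 0, 0], [-20, 24, 0], 1],
    [[0, 0, 0], [-20, 24, 0], 1],
    [[0, 0, 0], [-20, 24, 0], 1],
    [[0, 0, 0], [-20, 24, 0], 1]
  ]
}}

```text
t: 4.2
tcp_pos: [0.5392, 0.2368, 0.2044]
tool_rot: [0.725, 0.688, -0.001, -0.0]
force: [0.8, -0.5, -3.1]
finger_gap: 0.643
gripper_force: 53.7
```

{"op": "play_rows", "data": {
  "rows": [
    [[0, 0, 0], [-20, 24, 0], 1],
    [[0, 0, 0], [-20, 24, 0], 1],
    [[0, 0, 0], [-20, 23, 0], 1],
    [[0, 0, 0], [-20, 23, 0], 1],
    [[0, 0, 0], [-15, 18, 0], 1],
    [[0, 0, 0], [-10, 10, 0], 1],
    [[0, 0, 0], [-5, 5, 0], 1],
    [[0, 0, 0], [0, 0, 0], 1],
    [[0, 0, 0], [0, 0, 0], 1],
    [[0, 0, 0], [0, 0, 0], 1]
  ]
}}

```text
t: 5.03
tcp_pos: [0.6586, 0.1229, 0.2041]
tool_rot: [0.725, 0.689, -0.001, -0.001]
force: [0.9, -0.4, -3.0]
finger_gap: 0.642
gripper_force: 53.8
```

```bash
python3 -c "
from h import *
go((.6617,.1215,.2),(.6617,.1215,.1285))
p,d,c=cam('side'); cv2.imwrite('pics/s1.png',p[...,::-1])"
```

```text
t 5.03 p [0.6586 0.1229 0.2041] head -2.92 z [-0.002  0.001 -1.   ] F [ 0.9 -0.4 -3. ] gap 0.642 gf 53.842302560806274
to [0.6617 0.1215 0.2   ] [-1.3  3.2  4.1]
to [0.6617 0.1215 0.1285] [-0.   0.2 71.5]
```

View pics/s1.png

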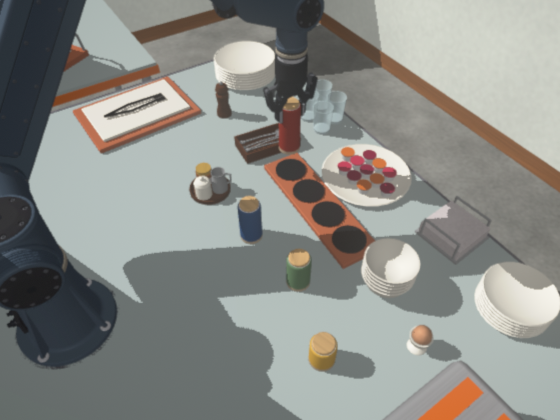

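The red canister is held upright (290,125) above its coaster (292,168). Lowering it now.

{"op": "play_rows", "data": {
  "rows": [
    [[0, 0, 0], [-1, 3, 10], 1],
    [[0, 0, 0], [0, 0, 15], 1],
    [[0, 0, 0], [0, 0, 15], 1],
    [[0, 0, 0], [0, 0, 12], 1],
    [[0, 0, 0], [0, 0, 8], 1],
    [[0, 0, 0], [0, 0, 5], 1],
    [[0, 0, 0], [0, 0, 3], 1],
    [[0, 0, 0], [0, 0, 2], 1],
    [[0, 0, 0], [0, 0, 2], 1],
    [[0, 0, 0], [0, 0, 1], 1],
    [[0, 0, 0], [0, 0, 0], 1],
    [[0, 0, 0], [0, 0, 0], 1]
  ]
}}

```text
t: 6.08
tcp_pos: [0.6635, 0.1204, 0.1318]
tool_rot: [0.725, 0.688, 0.0, 0.0]
force: [0.4, -0.4, -3.2]
finger_gap: 0.646
gripper_force: 53.8
```

```bash
python3 -c "
from h import *
go((.6617,.1215,.1285))"
```

```text
t 6.08 p [0.6635 0.1204 0.1318] head -3.0 z [ 0.001  0.    -1.   ] F [ 0.4 -0.4 -3.2] gap 0.646 gf 53.8399475812912
to [0.6617 0.1215 0.1285] [ 1.  -1.8  3.3]
```

{"op": "play_rows", "data": {
  "rows": [
    [[0, 0, 0], [0, -1, 1], 1],
    [[0, 0, 0], [0, 0, 1], 1],
    [[0, 0, 0], [0, 0, 1], 1],
    [[0, 0, 0], [0, 0, 0.5], 1],
    [[0, 0, 0], [0, 0, 0], 1],
    [[0, 0, 0], [0, 0, 0], 1]
  ]
}}

```text
t: 6.58
tcp_pos: [0.6623, 0.1205, 0.1287]
tool_rot: [0.725, 0.688, 0.0, 0.0]
force: [-1.6, 0.1, 4.1]
finger_gap: 0.645
gripper_force: 54.5
```

```bash
python3 -c "
from h import *
go((.6617,.1215,.1285))"
```

```text
t 6.58 p [0.6623 0.1205 0.1287] head -2.99 z [ 0. -0. -1.] F [-1.6  0.1  4.1] gap 0.645 gf 54.490808844566345
to [0.6617 0.1215 0.1285] [ 1.  -0.6  0.2]
```

{"op": "play_rows", "data": {
  "rows": [
    [[0, 0, 0], [0, 0, 0], 0.3],
    [[0, 0, 0], [0, 0, 0], 0.2],
    [[0, 0, 0], [0, 0, 0], 0],
    [[0, 0, 0], [0, 0, 0], 0],
    [[0, 0, 0], [0, 0, 0], 0],
    [[0, 0, 0], [0, 0, 0], 0],
    [[0, 0, 0], [0, 0, -5], 0],
    [[0, 0, 0], [0, 0, -15], 0],
    [[0, 0, 0], [0, 0, -20], 0],
    [[0, 0, 0], [0, 0, -25], 0],
    [[0, 0, 0], [0, 0, -20], 0],
    [[0, 0, 0], [0, 0, -10], 0]
  ]
}}

```text
t: 7.58
tcp_pos: [0.6638, 0.1206, 0.2264]
tool_rot: [0.725, 0.688, 0.002, 0.002]
force: [0.7, 0.1, 0.3]
finger_gap: 0.998
gripper_force: 0.0
```

```bash
python3 -c "
from h import *
go((.4565,-.0110,.22),(.4565,-.0110,.08))
p,d,c=cam('side'); W=world(d,c); cv2.imwrite('pics/s2.png',p[60:260,180:420,::-1])
vv,uu=np.mgrid[:420,:560]
m=(abs(uu-300)<60)&(abs(vv-130)<60)&(p[...,0]>1.8*p[...,2])&(abs(W[...,2]-.1)<.05);q=W[m];print(m.sum(),q.min(0),q.max(0))"
```

```text
t 7.58 p [0.6638 0.1206 0.2264] head -2.99 z [ 0.006  0.    -1.   ] F [0.7 0.1 0.3] gap 0.998 gf 0.0
to [ 0.4565 -0.011   0.22  ] [-142.2 -200.2    5.2]
to [ 0.4565 -0.011   0.08  ] [-1.0e-01 -8.0e-01  1.4e+02]
516 [0.63268309 0.08882802 0.05000379] [0.67926366 0.13273062 0.14993383]
```

View pics/s2.png

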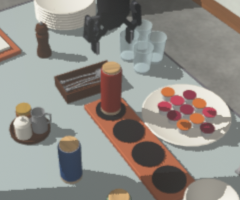

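Red stands upright on the spoon-end coaster, at (112,90) in the crop. Blue is next.

{"op": "play_rows", "data": {
  "rows": [
    [[0, 0, 0], [-8, -12, 0], 0],
    [[0, 0, 0], [-20, -28, 0], 0],
    [[0, 0, 0], [-22, -30, 0], 0],
    [[0, 0, 0], [-22, -30, 0], 0],
    [[0, 0, 0], [-22, -30, 0], 0],
    [[0, 0, 0], [-20, -28, 0], 0],
    [[0, 0, 0], [-16, -24, 0], 0],
    [[0, 0, 0], [-9, -13, 0], 0],
    [[0, 0, 0], [-3, -5, 20], 0],
    [[0, 0, 0], [0, 0, 20], 0],
    [[0, 0, 0], [0, 0, 0], 0],
    [[0, 0, 0], [0, 0, 0], 0]
  ]
}}

```text
t: 8.63
tcp_pos: [0.4541, -0.0107, 0.1819]
tool_rot: [0.725, 0.688, -0.001, -0.001]
force: [0.7, -0.2, 0.0]
finger_gap: 0.997
gripper_force: 0.0
```

```bash
python3 -c "
from h import *
go((.4565,-.0110,.18),(.4565,-.0110,.08))"
```

```text
t 8.63 p [ 0.4541 -0.0107  0.1819] head -3.01 z [-0.003  0.001 -1.   ] F [ 0.7 -0.2  0. ] gap 0.997 gf 0.0
to [ 0.4565 -0.011   0.18  ] [-0.1  2.4  1.9]
to [ 0.4565 -0.011   0.08  ] [ -0.1   0.3 100. ]
```

{"op": "play_rows", "data": {
  "rows": [
    [[0, 0, 0], [0, 2, 10], 0],
    [[0, 0, 0], [0, 0, 22], 0],
    [[0, 0, 0], [0, 0, 22], 0],
    [[0, 0, 0], [0, 0, 20], 0],
    [[0, 0, 0], [0, 0, 16], 0],
    [[0, 0, 0], [0, 0, 11], 0],
    [[0, 0, 0], [0, 0, 0], 0],
    [[0, 0, 0], [0, 0, 0], 1],
    [[0, 0, 0], [0, 0, 0], 1],
    [[0, 0, 0], [0, 0, 0], 1],
    [[0, 0, 0], [0, 0, 0], 1],
    [[0, 0, 0], [0, 0, 0], 1]
  ]
}}

```text
t: 9.63
tcp_pos: [0.458, -0.0111, 0.083]
tool_rot: [0.725, 0.688, 0.001, 0.001]
force: [-0.3, 1.2, 6.5]
finger_gap: 0.646
gripper_force: 53.3
```

```bash
python3 -c "
from h import *
go((.4565,-.0110,.18),(.6567,.027,.18))"
```

```text
t 9.63 p [ 0.458  -0.0111  0.083 ] head -2.99 z [ 0.003 -0.001 -1.   ] F [-0.3  1.2  6.5] gap 0.646 gf 53.283952474594116
to [ 0.4565 -0.011   0.18  ] [  0.   -1.2 -97. ]
to [0.6567 0.027  0.18  ] [ 48.4 197.9   0.5]
```

{"op": "play_rows", "data": {
  "rows": [
    [[0, 0, 0], [0, 0, -5], 1],
    [[0, 0, 0], [0, 0, -10], 1],
    [[0, 0, 0], [0, 0, -20], 1],
    [[0, 0, 0], [0, 0, -22], 1],
    [[0, 0, 0], [0, 0, -20], 1],
    [[0, 0, 0], [0, 0, -15], 1],
    [[0, 0, 0], [3, 10, -5], 1],
    [[0, 0, 0], [5, 22, 0], 1],
    [[0, 0, 0], [6, 25, 0], 1],
    [[0, 0, 0], [6, 25, 0], 1],
    [[0, 0, 0], [6, 25, 0], 1],
    [[0, 0, 0], [6, 25, 0], 1]
  ]
}}

```text
t: 10.63
tcp_pos: [0.5906, 0.0145, 0.1786]
tool_rot: [0.725, 0.688, -0.001, -0.001]
force: [0.2, 0.5, -2.9]
finger_gap: 0.645
gripper_force: 54.0
```

{"op": "play_rows", "data": {
  "rows": [
    [[0, 0, 0], [6, 25, 0], 1],
    [[0, 0, 0], [5, 20, 0], 1],
    [[0, 0, 0], [4, 13, 0], 1],
    [[0, 0, 0], [1, 7, 5], 1],
    [[0, 0, 0], [0, 0, 12], 1],
    [[0, 0, 0], [0, 0, 15], 1],
    [[0, 0, 0], [0, 0, 10], 1],
    [[0, 0, 0], [0, 0, 5], 1],
    [[0, 0, 0], [0, 0, 0], 1],
    [[0, 0, 0], [0, 0, 0], 1],
    [[0, 0, 0], [0, 0, 0], 1]
  ]
}}

```text
t: 11.55
tcp_pos: [0.6566, 0.0264, 0.1324]
tool_rot: [0.725, 0.688, 0.0, 0.0]
force: [0.1, -0.6, -3.3]
finger_gap: 0.649
gripper_force: 54.1
```

```bash
python3 -c "
from h import *
go((.6567,.0265,.106))"
```

```text
t 11.55 p [0.6566 0.0264 0.1324] head -3.01 z [ 0.001 -0.    -1.   ] F [ 0.1 -0.6 -3.3] gap 0.649 gf 54.08738136291504
to [0.6567 0.0265 0.106 ] [ 0.1  0.1 26.4]
```

{"op": "play_rows", "data": {
  "rows": [
    [[0, 0, 0], [0, 0, 6], 1],
    [[0, 0, 0], [0, 0, 8], 1],
    [[0, 0, 0], [0, 0, 5], 1],
    [[0, 0, 0], [0, 0, 3], 1],
    [[0, 0, 0], [0, 0, 2], 1],
    [[0, 0, 0], [0, 0, 1], 1],
    [[0, 0, 0], [0, 0, 1], 1],
    [[0, 0, 0], [0, 0, 0.5], 1],
    [[0, 0, 0], [0, 0, 0], 1],
    [[0, 0, 0], [0, 0, 0], 1]
  ]
}}

```text
t: 12.38
tcp_pos: [0.656, 0.0267, 0.1062]
tool_rot: [0.725, 0.688, -0.0, -0.0]
force: [-3.4, 0.2, 4.3]
finger_gap: 0.645
gripper_force: 54.5
```

```bash
python3 -c "
from h import *
go((.6567,.0265,.106))"
```

```text
t 12.38 p [0.656  0.0267 0.1062] head -2.99 z [-0. -0. -1.] F [-3.4  0.2  4.3] gap 0.645 gf 54.52240169048309
to [0.6567 0.0265 0.106 ] [-0.2  0.7  0.2]
```

{"op": "play_rows", "data": {
  "rows": [
    [[0, 0, 0], [0, 0, 0], 0.3],
    [[0, 0, 0], [0, 0, 0], 0.2],
    [[0, 0, 0], [0, 0, 0], 0],
    [[0, 0, 0], [0, 0, 0], 0],
    [[0, 0, 0], [0, 0, 0], 0],
    [[0, 0, 0], [0, 0, 0], 0],
    [[0, 0, 0], [0, 0, -5], 0],
    [[0, 0, 0], [0, 0, -15], 0],
    [[0, 0, 0], [0, 0, -22], 0],
    [[0, 0, 0], [0, 0, -23], 0],
    [[0, 0, 0], [0, 0, -15], 0],
    [[0, 0, 0], [0, 0, -5], 0]
  ]
}}

```text
t: 13.38
tcp_pos: [0.6582, 0.0265, 0.1939]
tool_rot: [0.725, 0.688, 0.002, 0.002]
force: [1.6, 0.4, 0.5]
finger_gap: 1.0
gripper_force: 0.0
```

```bash
python3 -c "
from h import *
go((.479,-.1885,.19),(.479,-.1885,.055))"
```

```text
t 13.38 p [0.6582 0.0265 0.1939] head -2.99 z [ 0.006 -0.001 -1.   ] F [1.6 0.4 0.5] gap 1.0 gf 0.0
to [ 0.479  -0.1885  0.19  ] [-224.  -167.7    2.9]
to [ 0.479  -0.1885  0.055 ] [ 1.00e-01 -8.00e-01  1.35e+02]
```

{"op": "play_rows", "data": {
  "rows": [
    [[0, 0, 0], [-11, -8, 0], 0],
    [[0, 0, 0], [-25, -18, 0], 0],
    [[0, 0, 0], [-30, -22, 0], 0],
    [[0, 0, 0], [-30, -22, 0], 0],
    [[0, 0, 0], [-30, -22, 0], 0],
    [[0, 0, 0], [-30, -22, 0], 0],
    [[0, 0, 0], [-28, -22, 0], 0],
    [[0, 0, 0], [-22, -17, 0], 0],
    [[0, 0, 0], [-12, -9, 10], 0],
    [[0, 0, 0], [-6, -4, 20], 0],
    [[0, 0, 0], [0, 0, 15], 0],
    [[0, 0, 0], [0, 0, 0], 0]
  ]
}}

```text
t: 14.38
tcp_pos: [0.475, -0.1877, 0.142]
tool_rot: [0.726, 0.688, -0.001, -0.004]
force: [-0.3, 0.3, -0.6]
finger_gap: 0.997
gripper_force: 0.0
```

{"op": "play_rows", "data": {
  "rows": [
    [[0, 0, 0], [0, 0, 0], 0],
    [[0, 0, 0], [0, 0, 0], 0]
  ]
}}

```text
t: 14.55
tcp_pos: [0.4785, -0.1883, 0.1453]
tool_rot: [0.725, 0.688, -0.0, -0.0]
force: [0.4, -0.5, 0.8]
finger_gap: 0.999
gripper_force: 0.0
```

```bash
python3 -c "
from h import *
go((.479,-.1885,.14),(.479,-.1885,.055))"
```

```text
t 14.55 p [ 0.4785 -0.1883  0.1453] head -2.99 z [-0.001  0.    -1.   ] F [ 0.4 -0.5  0.8] gap 0.999 gf 0.0
to [ 0.479  -0.1885  0.14  ] [-0.1  0.5  5.3]
to [ 0.479  -0.1885  0.055 ] [-0.   0.1 85. ]
```

Down 90, grip.

{"op": "play_rows", "data": {
  "rows": [
    [[0, 0, 0], [0, 0, 10], 0],
    [[0, 0, 0], [0, 0, 20], 0],
    [[0, 0, 0], [0, 0, 20], 0],
    [[0, 0, 0], [0, 0, 18], 0],
    [[0, 0, 0], [0, 0, 14], 0],
    [[0, 0, 0], [0, 0, 8], 0],
    [[0, 0, 0], [0, 0, 0], 0],
    [[0, 0, 0], [0, 0, 0], 1],
    [[0, 0, 0], [0, 0, 0], 1],
    [[0, 0, 0], [0, 0, 0], 1],
    [[0, 0, 0], [0, 0, 0], 1],
    [[0, 0, 0], [0, 0, 0], 1]
  ]
}}

```text
t: 15.55
tcp_pos: [0.4798, -0.1889, 0.0565]
tool_rot: [0.725, 0.688, 0.0, 0.001]
force: [1.3, 1.1, 6.7]
finger_gap: 0.643
gripper_force: 52.5
```

```bash
python3 -c "
from h import *
go((.479,-.1885,.155),(.6519,-.0685,.155))"
```

```text
t 15.55 p [ 0.4798 -0.1889  0.0565] head -3.0 z [ 0.003 -0.002 -1.   ] F [1.3 1.1 6.7] gap 0.643 gf 52.54494488239288
to [ 0.479  -0.1885  0.155 ] [  0.2  -0.5 -98.5]
to [ 0.6519 -0.0685  0.155 ] [128.9 166.4   0.3]
```

{"op": "play_rows", "data": {
  "rows": [
    [[0, 0, 0], [0, 0, -5], 1],
    [[0, 0, 0], [0, 0, -10], 1],
    [[0, 0, 0], [0, 0, -20], 1],
    [[0, 0, 0], [0, 0, -22], 1],
    [[0, 0, 0], [0, 0, -20], 1],
    [[0, 0, 0], [0, 0, -13], 1],
    [[0, 0, 0], [8, 10, 0], 1],
    [[0, 0, 0], [14, 18, 0], 1],
    [[0, 0, 0], [17, 22, 0], 1],
    [[0, 0, 0], [17, 22, 0], 1],
    [[0, 0, 0], [17, 22, 0], 1],
    [[0, 0, 0], [17, 22, 0], 1]
  ]
}}

```text
t: 16.55
tcp_pos: [0.5998, -0.1028, 0.1445]
tool_rot: [0.725, 0.688, -0.0, -0.001]
force: [0.2, -1.0, -2.9]
finger_gap: 0.647
gripper_force: 53.7
```

{"op": "play_rows", "data": {
  "rows": [
    [[0, 0, 0], [17, 22, 0], 1],
    [[0, 0, 0], [13, 16, 0], 1],
    [[0, 0, 0], [7, 8, 0], 1],
    [[0, 0, 0], [2, 4, 5], 1],
    [[0, 0, 0], [0, 0, 12], 1],
    [[0, 0, 0], [0, 0, 15], 1],
    [[0, 0, 0], [0, 0, 8], 1],
    [[0, 0, 0], [0, 0, 0], 1],
    [[0, 0, 0], [0, 0, 0], 1],
    [[0, 0, 0], [0, 0, 0], 1]
  ]
}}

```text
t: 17.38
tcp_pos: [0.6512, -0.069, 0.1055]
tool_rot: [0.726, 0.688, -0.0, 0.0]
force: [-0.1, 0.1, -2.9]
finger_gap: 0.647
gripper_force: 53.7
```

```bash
python3 -c "
from h import *
go((.6519,-.0685,.0795))"
```

```text
t 17.38 p [ 0.6512 -0.069   0.1055] head -3.05 z [ 0. -0. -1.] F [-0.1  0.1 -2.9] gap 0.647 gf 53.68486762046814
to [ 0.6519 -0.0685  0.0795] [ 0.5  0.7 26. ]
```

{"op": "play_rows", "data": {
  "rows": [
    [[0, 0, 0], [1, 1, 6], 1],
    [[0, 0, 0], [0, 0, 8], 1],
    [[0, 0, 0], [0, 0, 5], 1],
    [[0, 0, 0], [0, 0, 2.5], 1],
    [[0, 0, 0], [0, 0, 2], 1],
    [[0, 0, 0], [0, 0, 1], 1],
    [[0, 0, 0], [0, 0, 1], 1],
    [[0, 0, 0], [0, 0, 0.5], 1],
    [[0, 0, 0], [0, 0, 0], 1],
    [[0, 0, 0], [0, 0, 0], 1]
  ]
}}

```text
t: 18.22
tcp_pos: [0.6526, -0.0673, 0.0796]
tool_rot: [0.725, 0.688, 0.0, 0.0]
force: [-0.0, 0.7, -1.8]
finger_gap: 0.646
gripper_force: 53.7
```

```bash
python3 -c "
from h import *
go((.6519,-.0685,.0795))"
```

```text
t 18.22 p [ 0.6526 -0.0673  0.0796] head -3.0 z [ 0.001 -0.    -1.   ] F [-0.   0.7 -1.8] gap 0.646 gf 53.70683670043945
to [ 0.6519 -0.0685  0.0795] [-1.2 -0.6  0.1]
```

Barely touching, so I'll go 1 mm further and then release.

{"op": "play_rows", "data": {
  "rows": [
    [[0, 0, 0], [0, 0, 0.5], 1],
    [[0, 0, 0], [0, 0, 0.5], 1],
    [[0, 0, 0], [0, 0, 0], 1],
    [[0, 0, 0], [0, 0, 0], 1]
  ]
}}

```text
t: 18.55
tcp_pos: [0.6526, -0.0673, 0.0795]
tool_rot: [0.725, 0.688, 0.0, 0.0]
force: [-1.7, 0.9, 3.9]
finger_gap: 0.647
gripper_force: 54.4
```

{"op": "play_rows", "data": {
  "rows": [
    [[0, 0, 0], [0, 0, 0], 0.3],
    [[0, 0, 0], [0, 0, 0], 0.2],
    [[0, 0, 0], [0, 0, 0], 0],
    [[0, 0, 0], [0, 0, 0], 0],
    [[0, 0, 0], [0, 0, 0], 0],
    [[0, 0, 0], [0, 0, 0], 0],
    [[0, 0, 0], [0, 0, -5], 0],
    [[0, 0, 0], [0, 0, -15], 0],
    [[0, 0, 0], [0, 0, -22], 0],
    [[0, 0, 0], [0, 0, -23], 0],
    [[0, 0, 0], [0, 0, -15], 0],
    [[0, 0, 0], [0, 0, -5], 0]
  ]
}}

```text
t: 19.55
tcp_pos: [0.6542, -0.0677, 0.1668]
tool_rot: [0.725, 0.688, 0.002, 0.003]
force: [0.2, 0.2, 0.8]
finger_gap: 1.005
gripper_force: 0.0
```

```bash
python3 -c "
from h import *
go((.4158,-.370,.165),(.4158,-.370,.031))"
```

```text
t 19.55 p [ 0.6542 -0.0677  0.1668] head -2.99 z [ 0.006 -0.002 -1.   ] F [0.2 0.2 0.8] gap 1.005 gf 0.0
to [ 0.4158 -0.37    0.165 ] [-314.3 -222.3    0.9]
to [ 0.4158 -0.37    0.031 ] [  0.2  -0.8 134. ]
```

{"op": "play_rows", "data": {
  "rows": [
    [[0, 0, 0], [-12, -8, 0], 0],
    [[0, 0, 0], [-26, -18, 0], 0],
    [[0, 0, 0], [-30, -21, 0], 0],
    [[0, 0, 0], [-30, -21, 0], 0],
    [[0, 0, 0], [-30, -21, 0], 0],
    [[0, 0, 0], [-30, -21, 0], 0],
    [[0, 0, 0], [-30, -21, 0], 0],
    [[0, 0, 0], [-30, -21, 0], 0],
    [[0, 0, 0], [-30, -21, 0], 0],
    [[0, 0, 0], [-30, -21, 0], 0],
    [[0, 0, 0], [-22, -16, 0], 0],
    [[0, 0, 0], [-10, -7, 0], 0]
  ]
}}

```text
t: 20.55
tcp_pos: [0.4158, -0.368, 0.1621]
tool_rot: [0.727, 0.687, -0.0, -0.001]
force: [-0.5, -0.0, 0.6]
finger_gap: 0.999
gripper_force: 0.0
```

{"op": "play_rows", "data": {
  "rows": [
    [[0, 0, 0], [-4, -3, 15], 0],
    [[0, 0, 0], [0, 0, 20], 0],
    [[0, 0, 0], [0, 0, 10], 0],
    [[0, 0, 0], [0, 0, 0], 0],
    [[0, 0, 0], [0, 0, 0], 0],
    [[0, 0, 0], [0, 0, 0], 0]
  ]
}}

```text
t: 21.05
tcp_pos: [0.4167, -0.3691, 0.1186]
tool_rot: [0.725, 0.689, -0.0, 0.0]
force: [0.2, -0.3, 0.3]
finger_gap: 1.0
gripper_force: 0.0
```

```bash
python3 -c "
from h import *
go((.4158,-.370,.12),(.4158,-.370,.031))"
```

```text
t 21.05 p [ 0.4167 -0.3691  0.1186] head -2.94 z [ 0. -0. -1.] F [ 0.2 -0.3  0.3] gap 1.0 gf 0.0
to [ 0.4158 -0.37    0.12  ] [-1.  -0.8 -1.4]
to [ 0.4158 -0.37    0.031 ] [ 0. -0. 89.]
```

{"op": "play_rows", "data": {
  "rows": [
    [[0, 0, 0], [-1, -1, 10], 0],
    [[0, 0, 0], [0, 0, 20], 0],
    [[0, 0, 0], [0, 0, 20], 0],
    [[0, 0, 0], [0, 0, 17], 0],
    [[0, 0, 0], [0, 0, 13], 0],
    [[0, 0, 0], [0, 0, 7], 0],
    [[0, 0, 0], [0, 0, 0], 0],
    [[0, 0, 0], [0, 0, 0], 1],
    [[0, 0, 0], [0, 0, 0], 1],
    [[0, 0, 0], [0, 0, 0], 1],
    [[0, 0, 0], [0, 0, 0], 1],
    [[0, 0, 0], [0, 0, 0], 1]
  ]
}}

```text
t: 22.05
tcp_pos: [0.4161, -0.3712, 0.0326]
tool_rot: [0.725, 0.688, -0.0, 0.002]
force: [1.5, -0.2, 6.1]
finger_gap: 0.645
gripper_force: 53.3
```

```bash
python3 -c "
from h import *
go((.4158,-.37,.16),(.647,-.1635,.16))"
```

```text
t 22.05 p [ 0.4161 -0.3712  0.0326] head -3.0 z [ 0.002 -0.002 -1.   ] F [ 1.5 -0.2  6.1] gap 0.645 gf 53.276216983795166
to [ 0.4158 -0.37    0.16  ] [ 9.000e-01 -1.000e-01 -1.274e+02]
to [ 0.647  -0.1635  0.16  ] [218.3 220.1  -0. ]
```

{"op": "play_rows", "data": {
  "rows": [
    [[0, 0, 0], [0, 0, -5], 1],
    [[0, 0, 0], [0, 0, -12], 1],
    [[0, 0, 0], [0, 0, -22], 1],
    [[0, 0, 0], [0, 0, -25], 1],
    [[0, 0, 0], [0, 0, -25], 1],
    [[0, 0, 0], [0, 0, -22], 1],
    [[0, 0, 0], [0, 0, -12], 1],
    [[0, 0, 0], [8, 8, -5], 1],
    [[0, 0, 0], [16, 16, 0], 1],
    [[0, 0, 0], [20, 20, 0], 1],
    [[0, 0, 0], [20, 20, 0], 1],
    [[0, 0, 0], [20, 20, 0], 1]
  ]
}}

```text
t: 23.05
tcp_pos: [0.5037, -0.2887, 0.1588]
tool_rot: [0.726, 0.688, 0.0, -0.001]
force: [0.1, -0.3, -2.8]
finger_gap: 0.643
gripper_force: 53.6
```

{"op": "play_rows", "data": {
  "rows": [
    [[0, 0, 0], [20, 20, 0], 1],
    [[0, 0, 0], [20, 20, 0], 1],
    [[0, 0, 0], [20, 20, 0], 1],
    [[0, 0, 0], [20, 20, 0], 1],
    [[0, 0, 0], [20, 20, 0], 1],
    [[0, 0, 0], [18, 18, 0], 1],
    [[0, 0, 0], [11, 11, 0], 1],
    [[0, 0, 0], [5, 6, 0], 1],
    [[0, 0, 0], [0, 0, 10], 1],
    [[0, 0, 0], [0, 0, 15], 1],
    [[0, 0, 0], [0, 0, 0], 1],
    [[0, 0, 0], [0, 0, 0], 1]
  ]
}}

```text
t: 24.05
tcp_pos: [0.643, -0.1646, 0.1325]
tool_rot: [0.726, 0.688, -0.001, -0.002]
force: [-1.2, 0.1, -2.7]
finger_gap: 0.646
gripper_force: 53.7
```

```bash
python3 -c "
from h import *
go((.647,-.1635,.0555))
p,d,c=cam('side'); cv2.imwrite('pics/s3.png',p[...,::-1])"
```

```text
t 24.05 p [ 0.643  -0.1646  0.1325] head -3.08 z [-0.005  0.002 -1.   ] F [-1.2  0.1 -2.7] gap 0.646 gf 53.66272687911987
to [ 0.647  -0.1635  0.0555] [ 1.2  4.3 77. ]
```

View pics/s3.png

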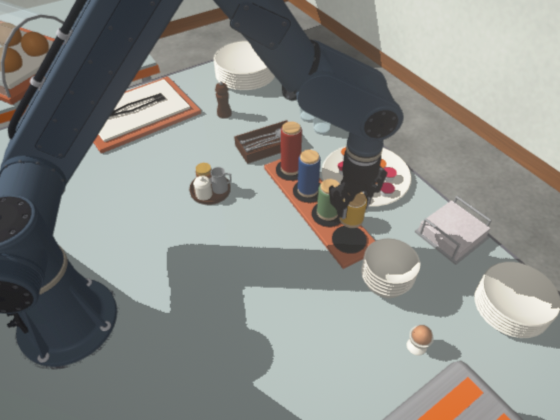

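Red, blue and green stand in order at (291,150), (309,175) and (329,202). Yellow is held at (355,210) above the last coaster (350,238), clear of the bowls.

{"op": "play_rows", "data": {
  "rows": [
    [[0, 0, 0], [0, 0, 10], 1],
    [[0, 0, 0], [0, 0, 15], 1],
    [[0, 0, 0], [0, 0, 15], 1],
    [[0, 0, 0], [0, 0, 14], 1],
    [[0, 0, 0], [0, 0, 10], 1],
    [[0, 0, 0], [0, 0, 5], 1],
    [[0, 0, 0], [0, 0, 3], 1],
    [[0, 0, 0], [0, 0, 2], 1],
    [[0, 0, 0], [0, 0, 0], 1],
    [[0, 0, 0], [0, 0, 0], 1],
    [[0, 0, 0], [0, 0, 0], 1]
  ]
}}

```text
t: 25.02
tcp_pos: [0.6458, -0.1643, 0.0611]
tool_rot: [0.725, 0.688, 0.0, 0.001]
force: [0.1, 0.2, -2.5]
finger_gap: 0.644
gripper_force: 53.7
```

```bash
python3 -c "
from h import *
go((.647,-.1635,.0555))"
```

```text
t 25.02 p [ 0.6458 -0.1643  0.0611] head -2.99 z [ 0.001 -0.001 -1.   ] F [ 0.1  0.2 -2.5] gap 0.644 gf 53.66296827793121
to [ 0.647  -0.1635  0.0555] [0.8 1.1 5.6]
```

{"op": "play_rows", "data": {
  "rows": [
    [[0, 0, 0], [1, 1, 2], 1],
    [[0, 0, 0], [0, 0, 1.5], 1],
    [[0, 0, 0], [0, 0, 1], 1],
    [[0, 0, 0], [0, 0, 1], 1],
    [[0, 0, 0], [0, 0, 0.5], 1],
    [[0, 0, 0], [0, 0, 0], 1],
    [[0, 0, 0], [0, 0, 0], 1]
  ]
}}

```text
t: 25.6
tcp_pos: [0.6465, -0.163, 0.0556]
tool_rot: [0.725, 0.688, 0.0, 0.0]
force: [-2.5, 2.0, 5.7]
finger_gap: 0.646
gripper_force: 54.5
```

Contact. I'll release, rise, then back off towards the robot for a clear view.

{"op": "play_rows", "data": {
  "rows": [
    [[0, 0, 0], [0, 0, 0], 0.3],
    [[0, 0, 0], [0, 0, 0], 0.2],
    [[0, 0, 0], [0, 0, 0], 0],
    [[0, 0, 0], [0, 0, 0], 0],
    [[0, 0, 0], [0, 0, 0], 0],
    [[0, 0, 0], [0, 0, 0], 0],
    [[0, 0, 0], [0, 0, -5], 0],
    [[0, 0, 0], [0, 0, -15], 0],
    [[0, 0, 0], [0, 0, -25], 0],
    [[0, 0, 0], [0, 0, -30], 0],
    [[0, 0, 0], [0, 0, -30], 0],
    [[0, 0, 0], [0, 0, -20], 0]
  ]
}}

```text
t: 26.6
tcp_pos: [0.6475, -0.1636, 0.1828]
tool_rot: [0.725, 0.688, 0.001, 0.002]
force: [0.1, 0.6, 0.5]
finger_gap: 0.999
gripper_force: 0.0
```

{"op": "play_rows", "data": {
  "rows": [
    [[0, 0, 0], [-8, -10, -10], 0],
    [[0, 0, 0], [-20, -20, 0], 0],
    [[0, 0, 0], [-24, -24, 0], 0],
    [[0, 0, 0], [-24, -24, 0], 0],
    [[0, 0, 0], [-24, -24, 0], 0],
    [[0, 0, 0], [-24, -24, 0], 0],
    [[0, 0, 0], [-24, -24, 0], 0],
    [[0, 0, 0], [-24, -24, 0], 0],
    [[0, 0, 0], [-20, -20, 0], 0],
    [[0, 0, 0], [-10, -10, 0], 0],
    [[0, 0, 0], [0, 0, 0], 0],
    [[0, 0, 0], [0, 0, 0], 0]
  ]
}}

```text
t: 27.6
tcp_pos: [0.4306, -0.3544, 0.1889]
tool_rot: [0.726, 0.687, 0.0, -0.001]
force: [0.6, 0.1, -0.6]
finger_gap: 0.998
gripper_force: 0.0
```

```bash
python3 - <<'E'
from h import *
go()
p,d,c=cam("top"); W=world(d,c); cv2.imwrite("pics/t9.png",p[...,::-1])
vv,uu=np.mgrid[:420,:560]
for k,h,t in(("red",.171,(.6617,.1215)),("blue",.147,(.6567,.027)),("green",.123,(.6519,-.068)),("yellow",.099,(.647,-.163))):
    m=(np.hypot(W[...,0]-t[0],W[...,1]-t[1])<.045)&(abs(W[...,2]-h)<.008)&(d>0);q=W[m]
    print(k,m.sum(),np.median(q,0).round(4),cv2.minEnclosingCircle(q[:,:2].astype(np.float32)),t)
for k,(u,v),zlo in(("bowls",(423,153),.085),("tray",(207,247),.008)):
    m=(np.hypot(uu-u,vv-v)<40)&(W[...,2]>zlo)&(W[...,2]<.12)&(d>0); print(k,cv2.minEnclosingCircle(W[m][:,:2].astype(np.float32)))
p,d,c=cam("side"); cv2.imwrite("pics/s9.png",p[...,::-1])
E
```

```text
t 27.6 p [ 0.4306 -0.3544  0.1889] head -3.14 z [-0.001  0.001 -1.   ] F [ 0.6  0.1 -0.6] gap 0.998 gf 0.0
red 446 [0.6603 0.1213 0.1705] ((0.6612431406974792, 0.1213548481464386), 0.02612277679145336) (0.6617, 0.1215)
blue 441 [0.6533 0.0264 0.1464] ((0.6537705063819885, 0.027070121839642525), 0.02678595297038555) (0.6567, 0.027)
green 414 [ 0.6502 -0.067   0.1226] ((0.6511754989624023, -0.06662959605455399), 0.02710731513798237) (0.6519, -0.068)
yellow 404 [ 0.6434 -0.162   0.0982] ((0.6439386010169983, -0.1615789234638214), 0.02687385119497776) (0.647, -0.163)
bowls ((0.6432582139968872, -0.30341482162475586), 0.060593124479055405)
tray ((0.44686514139175415, 0.20576424896717072), 0.07188080251216888)
```

View pics/t9.png

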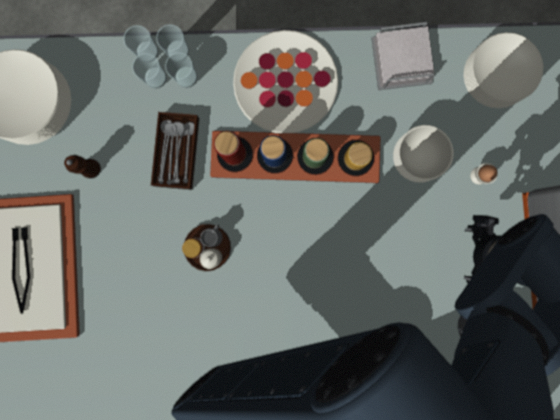

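View pics/s9.png

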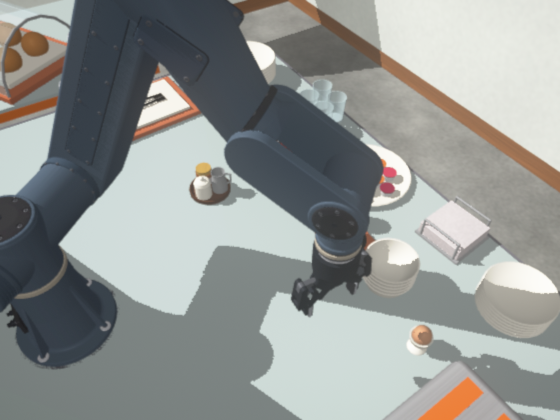

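In the top view, red, blue, green and yellow are at (232,150), (275,152), (316,152) and (357,155). Each is within 4 mm of its coaster centre and at the right height. The tray (207,247) and bowls (423,153) haven't moved; the larger tray circle in the numbers is probably stray pixels from the scene. In the side view the arm hides the row.

```bash
python3 -c "
from station import *
print(sign_off())"
```

```text
the job is handed in; nothing more can be done
None
```

The job is handed in: the four canisters stand upright on the coasters, each within about 4 mm of centre, rising from yellow by the bowls through green and blue to red at the spoon tray, with the bowls and condiment tray left where they were.

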